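# Unstack the solder reels and put each in its place

### The job

Put away the solder reels at this soldering bench, those in the stack and the big one beside it: set the red reel (leaded solder, kept apart) on the reel stand, over its spindle and right down on the base, and put the blue, yellow and green reels into the divided tray, each flat in the cell with the card of its own colour. Set every reel down gently and upright, never letting one tip over, and leave the white jar and the tin in the tray where they are.

Things in the scene. Friction and masses are not known exactly. Their poses are not given: they have to be found in the camera images.
- reel_red: big red plastic solder reel standing upright: diameter 66 mm, 60 mm high, with a 24 mm bore right through along its axis, about 0.5 kg; two flanges and a paper label sleeve, straight-sided overall. It stands on the bench, either alone or as the bottom of the stack (a red or blue big reel, the yellow one on it, the green one on top). Its origin is the centre of its underside, z along its axis.
- reel_blue: big blue plastic solder reel, same size, bore and weight as the red one; alone on the bench or the bottom of the stack. Its origin is the centre of its underside, z along its axis.
- reel_yellow: middle-sized yellow plastic solder reel, diameter 53 mm, 46 mm high, about 0.27 kg; in the middle of the stack. Its origin is the centre of its underside, z along its axis.
- reel_green: small green plastic solder reel, diameter 40 mm, 34 mm high, about 0.12 kg; on top of the stack. Its origin is the centre of its underside, z along its axis.
- stand: reel stand fixed to the bench: a round black base of diameter 96 mm whose flat top is 12 mm above the bench, and in its middle an upright steel spindle of diameter 9 mm with a tapered end 84 mm above the bench; a small wire guide, 25 mm high, stands 46 mm from the spindle at one edge of the base. Its origin is on the spindle's axis at bench height, z up.
- card_blue: blue card in the floor of one cell of the black divided tray: 82 x 82 mm, 1.5 mm thick, fixed. Its origin is the centre of the card's underside, which is also the centre of the cell; x and y run along the cell's walls. The cell is 86 mm square inside; the top of a card is 5.5 mm, the dividers 23 mm and the tray's rim 26 mm above the bench.
- card_yellow: yellow card in the floor of one cell of the black divided tray: 82 x 82 mm, 1.5 mm thick, fixed. Its origin is the centre of the card's underside, which is also the centre of the cell; x and y run along the cell's walls. The fixed tray has 2 by 3 such cells, 90 mm apart centre to centre, with 4 mm walls.
- card_green: green card in the floor of one cell of the black divided tray: 82 x 82 mm, 1.5 mm thick, fixed. Its origin is the centre of the card's underside, which is also the centre of the cell; x and y run along the cell's walls. Two more cells with white cards stay empty and one holds the tin.
- jar: white jar with a black lid, diameter 54 mm, 85 mm high, standing loose on the bench among the reels; not to be disturbed. Its origin is the centre of its underside.
- tin: small round steel flux tin with an orange spot on its lid, diameter 52 mm, 27 mm high, lying loose in one cell of the tray; not to be disturbed. Its origin is the centre of its underside.
There are look-alikes about, which are no part of the job. What is meant by the reel_yellow is not purple, and is the smaller of those in its own colour.

How it is judged (in metres and radians):
At the end, for the whole second after the job is handed in: Blue, yellow and green reels each flat in the cell with the card of their colour (within 20, 28 and 36 mm of its centre: anywhere between the walls); red reel over the spindle (12 mm) and down on the base; undersides within 5 mm of seated, upright within 0.1 rad, at rest, released (horizontal distance between reel_blue and card_blue below 0.02 m and z of reel_blue in the frame of card_blue below 0.006 m and horizontal distance between reel_yellow and card_yellow below 0.028 m and z of reel_yellow in the frame of card_yellow below 0.006 m and horizontal distance between reel_green and card_green below 0.036 m and z of reel_green in the frame of card_green below 0.006 m and horizontal distance between reel_red and stand below 0.012 m and z of reel_red in the frame of stand below 0.017 m and angle between each of reel_red, reel_blue, reel_yellow, reel_green's own z axis and vertical below 0.1 rad and linear speed of each of reel_red, reel_blue, reel_yellow, reel_green below 0.02 m/s); the robot touches nothing.
It fails at once if a reel is tipped over (leans more than about 40 degrees) (angle between any of reel_red, reel_blue, reel_yellow, reel_green's own z axis and vertical above 0.7 rad).
It fails at once if a reel is dropped from more than about 50 mm or rammed onto its place (over 0.7 m/s within 40 mm of it) ((horizontal distance between reel_red and stand below 0.05 m and z of reel_red in the frame of stand below 0.052 m and linear speed of reel_red above 0.7 m/s) or (horizontal distance between reel_blue and card_blue below 0.05 m and z of reel_blue in the frame of card_blue below 0.0415 m and linear speed of reel_blue above 0.7 m/s) or (horizontal distance between reel_yellow and card_yellow below 0.05 m and z of reel_yellow in the frame of card_yellow below 0.0415 m and linear speed of reel_yellow above 0.7 m/s) or (horizontal distance between reel_green and card_green below 0.05 m and z of reel_green in the frame of card_green below 0.0415 m and linear speed of reel_green above 0.7 m/s)).
It fails at once if the white jar is pushed more than 25 mm or tipped (distance of jar from where it was at the start of the episode above 0.025 m or angle between jar's own z axis and vertical above 0.5 rad).
It fails at once if the tin in the tray is pushed more than 25 mm (distance of tin from where it was at the start of the episode above 0.025 m).
It also fails if it takes over 109 s, if anything falls off the work surface, if the arm or the gripper's body presses on something with over 40 N, if the wrist force passes 120 N, or if a joint passes its speed limit or range.

### The arm

A 6-joint arm with a two-finger parallel gripper is mounted at the origin on the work surface. World frame = base frame: x ahead of the robot, y to its left, z up, the work surface at z = 0. Lengths are in mm, angles in rad, forces in N, time in s.
With the tool pointing down it reaches from about 350 to 975 mm from the base axis. Payload 7.1 kg.
Tool frame: the origin (TCP) lies between the finger pads; the fingertips stand 17 mm ahead of it and the grasp point (between the pads) lies 2 mm behind it (tip_reach is the y of the fingertips in the tool frame, in mm); y points along the fingers, x is the direction in which the jaws open and shut, and the axes are right-handed (so a half turn about y gives the same grasp; the last joint's range is limited). The gripper opens to 88 mm and grips with 3 to 60 N. Pads are 20 mm wide; open, the fingers measure 115 mm over their backs; the gripper's body (75 mm by 178 mm) begins 61 mm behind the grasp point.
Start: joints at [-1.334, 0.423, 1.63, -0, 1.089, -0.019], TCP at [158.156, -604.641, 206.475] pointing down, gripper open.
Joint ranges: [-3, 3], [-0.9, 2.11], [0.09, 2.58], [-1.31, 4.45], [0.11, 2.69], [-2.54, 2.54]. Speed limits (rad/s): [2.39, 2.39, 3.01, 3.14, 3.14, 3.14].

### API

Orientations are given as a rotation vector (axis times angle).
In Python, from workcell import get_obs, get_image, camera_model, close_job, silhouettes, tip_of, tip_reach gives the robot as it stands. The module is installed in compiled form; this text tells all that it offers.
- The arm moves only by the tool arm_command, never from a script. Its argument "targets" is a list of rows, each a list of 4 numbers: the shift along the tool's x, y, z in mm, then the turn about the tool's y in rad. A call has 1 to 20 rows; each row shifts and turns the commanded pose from where the row before left it, along the tool's axes as they then stand; what a row does not reach is not made up. A row lasts 1/12 s, in which the tool goes at most 41.7 mm and 7.16 degrees, less where a joint would pass 70% of its speed; a pose out of reach is approached as far as the arm can. A call is refused whole if a number of a shift passes 41.7 or a number of a turn 0.125, either way. A call with a gripper value outside its range is refused whole. "gripper" is the opening in per cent of the stroke, from 0 (shut) to 100 (fully open), set as the call begins (left out, the last holds). The fingers move at their own pace and stop on an object; the grip force is fixed at half the most. Time passes only in rows, so rows that do not move let the fingers close. It gives the time, the measured TCP pose, the force and the opening at its end, in the units of the state.
- get_obs(): the state, without advancing time (a new reading comes with each control period).
- get_image(name): name is "side" or "top" or "wrist"; returns the picture (420x560x3 uint8, blue, green, red); there is no depth.
- camera_model(name): a dict with "mtx" (3x3 intrinsics, pixels), "position" and "orientation" of the camera in the world. Camera axes: x right, y up, looking along -z (the intrinsics and any distortion apply to the point x, -y, -z); pixel columns grow to the right and rows downward; lengths in mm; the calibration is good to about 2 mm. A picture is of the moment at which its call begins: read the wrist's pose just before it. camera_model takes no time and is no camera call; for the wrist camera it gives the pose at the moment of the call.
- close_job(): hands the job in, once; it reports no verdict.
Trained networks look in the newest picture that a camera, given by its name, has taken for a name from the list of things; names that differ only in an ending like _2 or _b are one class to them, and where a whole thing is asked for, a point or a joint stands for the part that bears it (a point fixed in the world has none). Each returns a list of dicts, best first, with "conf" (0 to 1); they miss things now and then, are a little off and sometimes report something else, mostly with a low value. They report only what shows in the picture. A call takes as long as a camera call. They do not tell look-alikes from the thing itself.
- silhouettes(camera, thing): "pixels" (420x560 bool, what is visible of it) and "at" ([column, row] in pixels, amid what is visible of it).
- tip_of(camera, thing): "at" ([column, row] in pixels: a listed point, or the origin of a listed thing).
The state is a dict: "t": time; "qpos": joint angles; "qvel": joint speeds; "joint_torque": joint torques, N m; "ee_pos": TCP position; "orientation": TCP orientation; "ft_force": force on the tool from outside, world axes, zero at the start; "moment": the same for the moment, N m; "width": finger opening in mm.
Only numpy, scipy, OpenCV 4.12 (cv2) and the standard library are available. Lean on these libraries where they do the work, as an engineer would, in place of code of your own. Each camera call takes 0.05 s, during which the arm holds its last target. There are 200 camera calls.

## Working session

There is one attempt and no reset: what is moved stays moved. The work goes in short steps, Python scripts to look and compute and a tool call to move; the robot and the scene stay as the last step left them, time stands still between calls to the robot, and variables do not carry over. Pictures are saved under pics/ and viewed, about 12 in all and at most 16, crops included, and the job is handed in when it is done.

Besides the shell and the picture viewer there is one more tool, called by a JSON object that holds its "fn" and its "kwargs", one argument or row to a line. arm_command: Moves the arm, as the interface text tells. Its arguments: {"type":"object","properties":{"targets":{"type":"array","items":{"type":"array","items":{"type":"number"}}},"gripper":{"type":"number"}},"required":["targets"]}

```bash
mkdir -p pics; cat > h.py <<'E'
import numpy as np, cv2
from scipy.spatial.transform import Rotation as R
from workcell import *
def cam(n):
    m=camera_model(n); o=np.array(m["orientation"],float)
    Rm=R.from_rotvec(o).as_matrix() if o.size==3 else o.reshape(3,3)
    return np.array(m["mtx"],float),np.array(m["position"],float),Rm,m
def ray(n,uv,z,c=None):
    K,p,Rm,_=c or cam(n)
    d=np.linalg.inv(K)@np.array([uv[0],uv[1],1.]); d=Rm@np.array([d[0],-d[1],-d[2]])
    return p+d*(z-p[2])/d[2]
def proj(n,X,c=None):
    K,p,Rm,_=c or cam(n)
    q=Rm.T@(np.array(X,float)-p); q=K@np.array([q[0],-q[1],-q[2]]); return q[:2]/q[2]
E
python3 - <<'E'
from h import *
o=get_obs();print({k:np.round(v,3) for k,v in o.items()})
for n in("top","side"):
    im=get_image(n);cv2.imwrite(f"pics/{n}0.png",im);print(n,camera_model(n))
    for t in "reel_red reel_blue reel_yellow reel_green stand card_blue card_yellow card_green jar tin".split():
        print(t,[(np.round(d["at"]).tolist(),round(d["conf"],2)) for d in tip_of(n,t)],[(np.round(d["at"]).tolist(),round(d["conf"],2),int(d["pixels"].sum())) for d in silhouettes(n,t)])
print(camera_model("wrist"))
E
```

```text
{'t': np.float64(0.0), 'qpos': array([-1.334,  0.424,  1.631, -0.   ,  1.089, -0.019]), 'qvel': array([-0.   ,  0.001, -0.001, -0.001, -0.001,  0.001]), 'joint_torque': array([ 1.0000e-03, -5.4463e+01, -2.7366e+01,  6.4000e-02,  2.3000e-02,
       -0.0000e+00]), 'ee_pos': array([ 158.009, -604.107,  205.717]), 'orientation': array([-1.318,  1.02 , -1.018]), 'ft_force': array([ 1.359, -0.477,  1.217]), 'moment': array([-0.009, -0.033,  0.005]), 'width': np.float64(88.071)}
top {'mtx': array([[427.29442308,   0.        , 279.88941432],
       [  0.        , 427.29442308, 211.00831279],
       [  0.        ,   0.        ,   1.        ]]), 'position': array([ 373.79313703,  -23.80717845, 1017.31666744]), 'orientation': array([ 0.18004911, -0.16015324, -1.39047159])}
reel_red [([330.0, 202.0], 0.62)] [([325.0, 209.0], 0.86, 258)]
reel_blue [([406.0, 301.0], 0.86)] [([412.0, 302.0], 0.89, 890), ([328.0, 202.0], 0.3, 217)]
reel_yellow [([383.0, 190.0], 0.84), ([286.0, 171.0], 0.74), ([332.0, 200.0], 0.58), ([187.0, 207.0], 0.5)] [([330.0, 202.0], 0.81, 217), ([285.0, 164.0], 0.76, 817), ([3
[... 1312 characters left out ...]
 0.64)] [([262.0, 301.0], 0.73, 1587)]
card_blue [([240.0, 203.0], 0.83)] [([240.0, 200.0], 0.64, 237)]
card_yellow [([194.0, 196.0], 0.56)] [([196.0, 193.0], 0.48, 197)]
card_green [([227.0, 193.0], 0.59)] [([280.0, 362.0], 0.58, 2385), ([225.0, 188.0], 0.49, 208)]
jar [([381.0, 345.0], 0.86)] [([384.0, 327.0], 0.83, 1931)]
tin [([223.0, 228.0], 0.8), ([241.0, 203.0], 0.31)] [([223.0, 221.0], 0.68, 302)]
{'mtx': array([[298.5091949 ,   0.        , 281.3607653 ],
       [  0.        , 298.5091949 , 209.76527192],
       [  0.        ,   0.        ,   1.        ]]), 'position': array([ 240.0852346 , -583.91597114,  382.54960509]), 'orientation': array([-0.2617167 ,  0.20358331, -1.30328929])}
```

```bash
python3 - <<'E'
from h import *
a=cv2.imread("pics/top0.png");b=cv2.imread("pics/side0.png")
cv2.imwrite("pics/topc.png",cv2.resize(a[120:340,100:480],None,fx=2,fy=2,interpolation=cv2.INTER_CUBIC))
cv2.imwrite("pics/sidec.png",cv2.resize(b[150:410,160:460],None,fx=2.3,fy=2.3,interpolation=cv2.INTER_CUBIC))
ct,cs=cam("top"),cam("side")
for nm,uv,z in [("green top",(335,187),140),("yellow",(330,202),106),("red",(325,209),60),("blue",(412,302),30),("stand",(333,270),0),("cardb",(186,206),5.5),("cardy",(151,241.5),5.5),("cardg",(151,208),5.5),("tin",(224,241),25),("jar",(427,225),80)]:
    print(nm,ray("top",uv,z,ct).round())
print("side: red base",ray("side",(324,269),0,cs).round(),"blue base",ray("side",(279,375),0,cs).round(),"stand",ray("side",(264,304),0,cs).round())
E
```

```text
green top [ 642. -102.  140.]
yellow [616. -99. 106.]
red [610. -94.  60.]
blue [ 438. -323.   30.]
stand [ 482. -139.    0.]
cardb [572. 236.   6.]
cardy [473. 299.   6.]
cardg [553. 319.   6.]
tin [502. 125.  25.]
jar [ 609. -323.   80.]
side: red base [ 635. -113.    0.] blue base [ 440. -318.    0.] stand [ 480. -160.    0.]
```

View pics/topc.png

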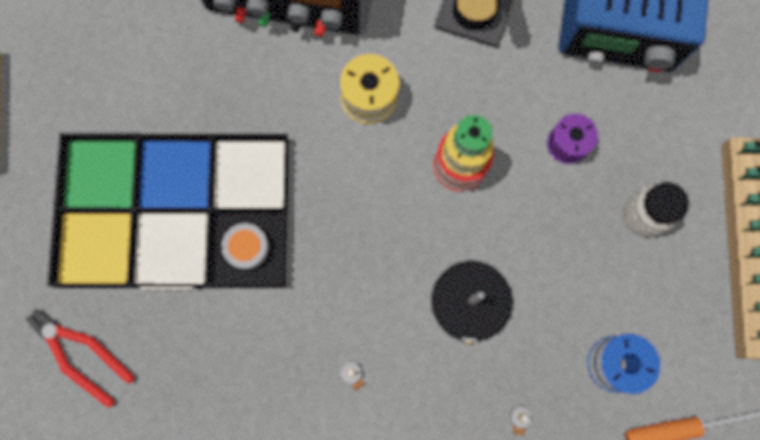

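View pics/sidec.png

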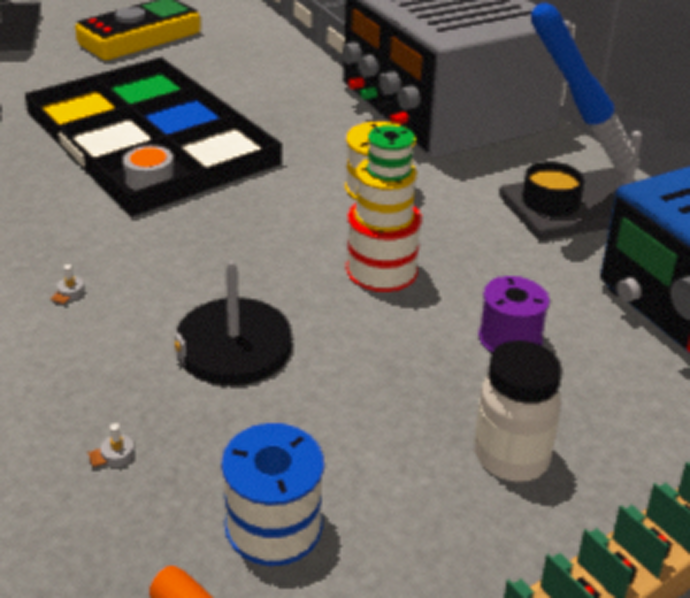

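The overview shows the stack as red, yellow and green, with blue standing alone. The big yellow and the purple reels are decoys. The tray is at the upper left, and the jar sits right of the purple reel. Next I work out refined positions and the move to the stack.

```bash
cat >> h.py <<'E'
def tool():
    o=get_obs(); return np.array(o["ee_pos"]),R.from_rotvec(o["orientation"]).as_matrix(),o
def go(X,yaw=None):
    p,M,o=tool(); d=np.array(X,float)-p
    print("ee",p.round(1),"toolx yaw",round(float(np.arctan2(M[1,0],M[0,0])),3),"tool shift",(M.T@d).round(1),"q",np.round(o["qpos"],2),"w",round(float(o["width"]),1),"F",np.round(o["ft_force"],1),"t",round(float(o["t"]),2))
E
python3 - <<'E'
from h import *
p,M,o=tool();print(M.round(3))
ct,cs=cam("top"),cam("side")
tc=lambda x,y:(100+x/2,120+y/2); sc=lambda x,y:(160+x/2.3,150+y/2.3)
for nm,uv,z in [("green",tc(474,133),140),("blue",tc(631,363),60),("standbase",tc(472,300),12),("spindle tip",tc(483,294),84),("cb",tc(176,174),5.5),("cy",tc(96,248),5.5),("cg",tc(101,173),5.5),("jar",tc(667,203),85),("purple",tc(577,134),46),("bigyellow",tc(370,81),60)]: print(nm,ray("top",uv,z,ct).round(1))
for nm,uv,z in [("green",sc(392,137),140),("blue",sc(273,461),60),("standbase",sc(235,337),12),("spintip",sc(232,266),84),("cb",sc(183,117),5.5),("cy",sc(80,109),5.5),("cg",sc(147,88),5.5)]: print("side",nm,ray("side",uv,z,cs).round(1))
K,pc,Rc,_=cam("wrist"); print("cam in tool",(M.T@(pc-p)).round(1),(M.T@Rc).round(3))
E
```

```text
[[ 0.253 -0.     0.967]
 [-0.967  0.     0.253]
 [-0.    -1.    -0.   ]]
green [ 643.7 -105.9  140. ]
blue [ 438.7 -321.    60. ]
standbase [ 481.6 -144.7   12. ]
spindle tip [ 482.4 -146.9   84. ]
cb [570.7 230.8   5.5]
cy [465.7 304.7   5.5]
cg [556.1 320.7   5.5]
jar [ 617.9 -334.7   85. ]
purple [ 692.6 -234.8   46. ]
bigyellow [710.   16.7  60. ]
side green [ 642.9 -111.6  140. ]
side blue [ 437.2 -323.8   60. ]
side standbase [ 479.7 -152.1   12. ]
side spintip [ 479.1 -152.4   84. ]
side cb [573.2 239.6   5.5]
side cy [468.2 310.9   5.5]
side cg [558.3 331.4   5.5]
cam in tool [   0.7 -176.1   84.5] [[ 1.    -0.001  0.001]
 [ 0.001  0.303 -0.953]
 [ 0.     0.953  0.303]]
```

{"fn": "arm_command", "kwargs": {
  "targets": [
    [-18,-1.5,29.5,0],
    [-18,-1.5,29.5,0],
    [-18,-1.5,29.5,0],
    [-18,-1.5,29.5,0],
    [-18,-1.5,29.5,0],
    [-18,-1.5,29.5,0],
    [-18,-1.5,29.5,0],
    [-18,-1.5,29.5,0],
    [-18,-1.5,29.5,0],
    [-18,-1.5,29.5,0],
    [-18,-1.5,29.5,0],
    [-18,-1.5,29.5,0],
    [-18,-1.5,29.5,0],
    [-18,-1.5,29.5,0],
    [-18,-1.5,29.5,0],
    [-18,-1.5,29.5,0],
    [-18,-1.5,29.5,0],
    [-18,-1.5,29.5,0],
    [-18,-1.5,29.5,0],
    [-18,-1.5,29.5,0]
  ]
}}

```text
t: 3.77
ee_pos: [638.9, -105.6, 236.6]
orientation: [-1.319, 1.018, -1.019]
ft_force: [0.4, -0.9, -0.5]
width: 88.0
```

```bash
python3 - <<'E'
from h import *
go((643,-108,158))
c=cam("wrist");im=get_image("wrist");cv2.imwrite("pics/w1.png",im)
for t in ("reel_green","reel_yellow","reel_red"): print(t,[(np.round(d["at"]).tolist(),round(d["conf"],2)) for d in tip_of("wrist",t)])
for r,z in((33,60),(26.5,106),(20,140)):print(proj("wrist",(643,-108,z),c).round())
E
```

```text
ee [ 638.9 -105.6  236.6] toolx yaw -1.315 tool shift [ 3.4 78.6  3.3] q [-0.18  0.43  1.55 -0.    1.16  1.13] w 88.0 F [ 0.4 -0.9 -0.5] t 3.77
reel_green [([282.0, 189.0], 0.91)]
reel_yellow [([284.0, 185.0], 0.97), ([200.0, 104.0], 0.91), ([382.0, 161.0], 0.58)]
reel_red []
[284. 185.]
[284. 195.]
[284. 204.]
```

View pics/w1.png

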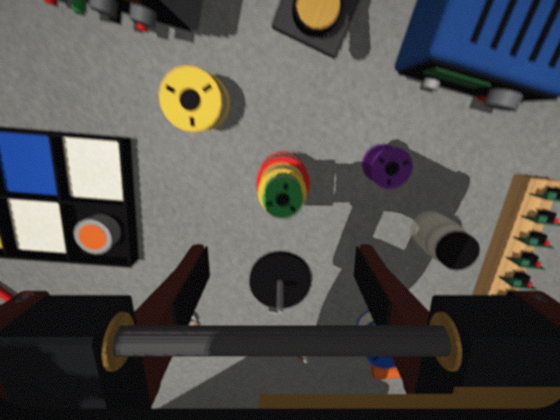

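The wrist view shows the green bore at (283,198). The yellow and red edges below it are concentric with it, centred near (645.5,-107). The spindle is at (280,290).

{"fn": "arm_command", "kwargs": {
  "targets": [
    [1,20,3,0],
    [1,20,3,0],
    [0.5,20,1,0],
    [0,20,0,0],
    [0,15.6,0,0],
    [0,0,0,0]
  ]
}}

```text
t: 4.47
ee_pos: [641.8, -108.7, 137.4]
orientation: [-1.322, 1.025, -1.016]
ft_force: [-1.4, 0.1, 0.5]
width: 87.8
```

{"fn": "arm_command", "kwargs": {
  "targets": [
    [0,0,0,0],
    [0,0,0,0],
    [0,0,0,0],
    [0,0,0,0],
    [0,0,0,0],
    [0,0,0,0],
    [0,0,0,0],
    [0,0,0,0]
  ],
  "gripper": 0
}}

```text
t: 5.13
ee_pos: [645.4, -107.7, 141.1]
orientation: [-1.319, 1.018, -1.019]
ft_force: [0.2, 0.3, -0.6]
width: 37.8
```

```bash
python3 - <<'E'
from h import *
go((557,326,141))
E
```

```text
ee [ 645.4 -107.7  141.1] toolx yaw -1.315 tool shift [-441.9    0.    24.3] q [-0.18  0.54  1.61 -0.    1.    1.13] w 37.8 F [ 0.2  0.3 -0.6] t 5.13
```

{"fn": "arm_command", "kwargs": {
  "targets": [
    [0,-8,0,0],
    [0,-25,0,0],
    [-10,-25,0,0],
    [-30,-2,2,0],
    [-36,0,2,0],
    [-36,0,2,0],
    [-36,0,2,0],
    [-36,0,2,0],
    [-36,0,2,0],
    [-36,0,2,0],
    [-36,0,2,0],
    [-36,0,2,0],
    [-36,0,2,0],
    [-36,0,2,0],
    [-36,0,2,0],
    [-6,15,2,0],
    [0,30,0,0],
    [0,30,0,0],
    [0,20,0,0],
    [0,0,0,0]
  ]
}}

```text
t: 6.8
ee_pos: [555.7, 324.7, 101.4]
orientation: [-1.327, 1.022, -1.017]
ft_force: [-1.4, -0.2, -0.4]
width: 0.6
```

```bash
python3 - <<'E'
from h import *
go((557,326,41.5))
c=cam("wrist");im=get_image("wrist");cv2.imwrite("pics/w2.png",im)
for z,X in((5.5,(557,326)),(5.5,(575,236)),(5.5,(467,308))):print(proj("wrist",X+(z,),c).round())
E
```

```text
ee [555.7 324.7 101.4] toolx yaw -1.315 tool shift [-1.1 59.8  2.1] q [ 0.51  0.58  1.65 -0.    0.93  1.83] w 0.6 F [-1.4 -0.2 -0.4] t 6.8
[280. 205.]
[375. 211.]
[275. 289.]
```

View pics/w2.png

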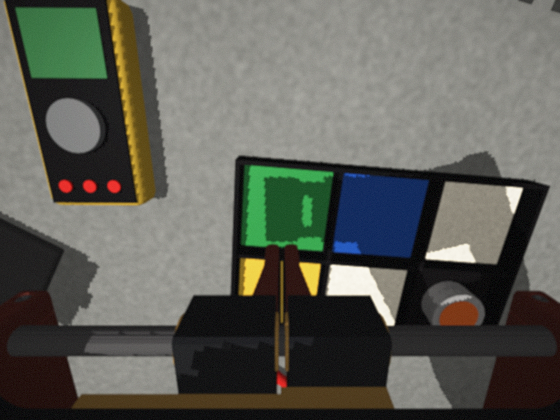

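The gripper is empty (0.6 mm), so the grip on green slipped or missed. I check where the reels are now.

```bash
python3 - <<'E'
from h import *
im=get_image("side");cv2.imwrite("pics/s2.png",cv2.resize(im[170:310,260:420],None,fx=3,fy=3,interpolation=cv2.INTER_CUBIC))
im=get_image("top");cv2.imwrite("pics/t2.png",cv2.resize(im[140:240,280:400],None,fx=4,fy=4,interpolation=cv2.INTER_CUBIC))
a=cv2.imread("pics/s2.png");b=cv2.imread("pics/t2.png");b=cv2.resize(b,(480*420//400*1,420));cv2.imwrite("pics/m2.png",cv2.resize(np.hstack([a,b]),None,fx=.8,fy=.8))
print(a.shape,b.shape)
E
```

```text
(420, 480, 3) (420, 504, 3)
```

View pics/m2.png

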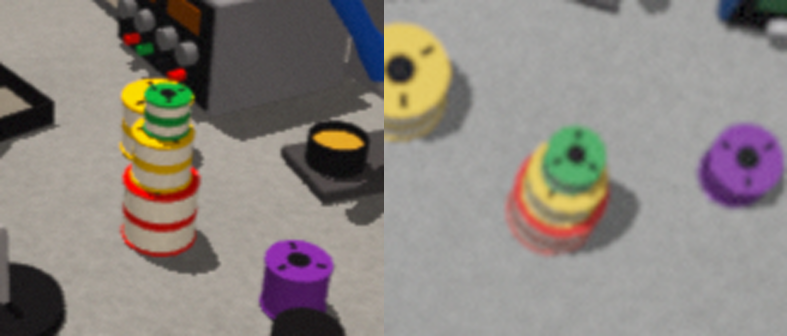

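{"fn": "arm_command", "kwargs": {
  "targets": [
    [0,-20,0,0],
    [0,-30,-2,0],
    [36,-15,-2,0],
    [36,0,-2,0]
  ],
  "gripper": 100
}}

```text
t: 7.28
ee_pos: [574.4, 257.2, 177.5]
orientation: [-1.311, 1.01, -1.019]
ft_force: [0.5, 0.5, 0.9]
width: 23.5
```

```bash
python3 - <<'E'
from h import *
from scipy.optimize import least_squares
ct,cs=cam("top"),cam("side")
r=least_squares(lambda X:np.r_[proj("top",X,ct)-(336.9,186.8),proj("side",X,cs)-(330.2,209.6)],(645,-107,140))
print(r.x.round(1),r.fun.round(2))
r=least_squares(lambda X:np.r_[proj("top",X,ct)-(415.5,301.5),proj("side",X,cs)-(278.7,350.4)],(645,-107,140))
print("blue",r.x.round(1),r.fun.round(2))
go((645,-107,230))
E
```

```text
[ 644.8 -106.4  136.6] [ 0.19 -0.33 -0.34  0.1 ]
blue [ 438.4 -321.6   57.4] [-0.09  0.2   0.14 -0.03]
ee [574.4 257.2 177.5] toolx yaw -1.312 tool shift [370.  -53.3 -24.5] q [0.4  0.46 1.65 0.   1.02 1.71] w 23.5 F [0.5 0.5 0.9] t 7.28
```

{"fn": "arm_command", "kwargs": {
  "targets": [
    [36,-10,-2.5,0],
    [36,-10,-2.5,0],
    [36,0,-2.5,0],
    [36,0,-2.5,0],
    [36,0,-2.5,0],
    [36,0,-2.5,0],
    [36,0,-2.5,0],
    [36,0,-2.5,0],
    [36,0,-2.5,0],
    [30,0,-2,0],
    [16,10,0,0],
    [0,25,0,0],
    [0,15,0,0],
    [0,0,0,0],
    [0,0,0,0]
  ],
  "gripper": 72
}}

```text
t: 8.53
ee_pos: [640.7, -108.4, 140.9]
orientation: [-1.32, 1.019, -1.018]
ft_force: [0.0, 0.3, 0.4]
width: 63.4
```

```bash
python3 - <<'E'
from h import *
go((645.2,-107,138))
E
```

```text
ee [ 640.7 -108.4  140.9] toolx yaw -1.315 tool shift [-0.3  2.9  4.7] q [-0.19  0.53  1.62  0.    0.99  1.13] w 63.4 F [0.  0.3 0.4] t 8.53
```

{"fn": "arm_command", "kwargs": {
  "targets": [
    [0,3,5,0],
    [0,0,0,0],
    [0,0,0,0],
    [0,0,0,0],
    [0,0,0,0],
    [0,0,0,0],
    [0,0,0,0],
    [0,0,0,0],
    [0,0,0,0]
  ],
  "gripper": 0
}}

```text
t: 9.28
ee_pos: [645.7, -107.6, 137.9]
orientation: [-1.319, 1.019, -1.019]
ft_force: [-0.2, 0.1, 0.0]
width: 6.9
```

{"fn": "arm_command", "kwargs": {
  "targets": [
    [0,-3,0,0],
    [0,-6,0,0],
    [0,-6,0,0],
    [0,0,0,0]
  ]
}}

```text
t: 9.62
ee_pos: [646.8, -107.8, 154.7]
orientation: [-1.318, 1.017, -1.021]
ft_force: [1.1, 0.6, 0.4]
width: 0.4
```

```bash
python3 - <<'E'
from h import *
go((557,326,141))
im=get_image("wrist");cv2.imwrite("pics/w3.png",im[100:420])
E
```

```text
ee [ 646.8 -107.8  154.7] toolx yaw -1.315 tool shift [-442.4   13.3   22.8] q [-0.18  0.52  1.6   0.    1.02  1.13] w 0.4 F [1.1 0.6 0.4] t 9.62
```

View pics/w3.png

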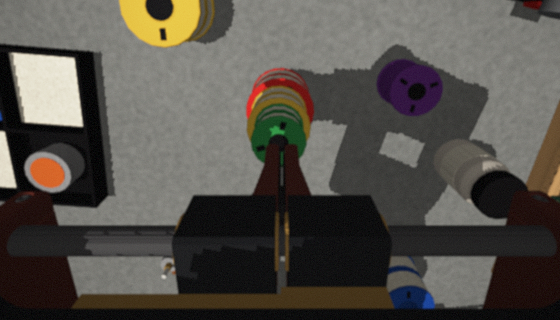

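```bash
python3 - <<'E'
from h import *
import workcell; print(tip_reach if not callable(tip_reach) else tip_reach())
p,M,o=tool();c=cam("wrist")
for y in(-40,-20,0,17,30,50): print(y,proj("wrist",p+M@np.array([0,y,0]),c).round(1))
for X in((645,-107,140),(645,-107,130),(650,-107,140)):print(X,proj("wrist",X,c).round(1))
print([(np.round(d["at"]).tolist(),round(d["conf"],2)) for d in tip_of("wrist","reel_green")])
a=get_image("side");b=get_image("top")
cv2.imwrite("pics/m4.png",np.hstack([cv2.resize(a[100:280,250:400],None,fx=2.6,fy=3,interpolation=2),cv2.resize(b[110:230,280:380],None,fx=4,fy=4.5,interpolation=2)]))
E
```

```text
17.0
-40 [280.3 285.1]
-20 [280.5 266.5]
0 [280.6 251.5]
17 [280.7 241. ]
30 [280.7 233.9]
50 [280.8 224.5]
(645, -107, 140) [279.  244.4]
(645, -107, 130) [279.1 238.7]
(650, -107, 140) [280.9 238. ]
[([278.0, 224.0], 0.58)]
```

View pics/m4.png

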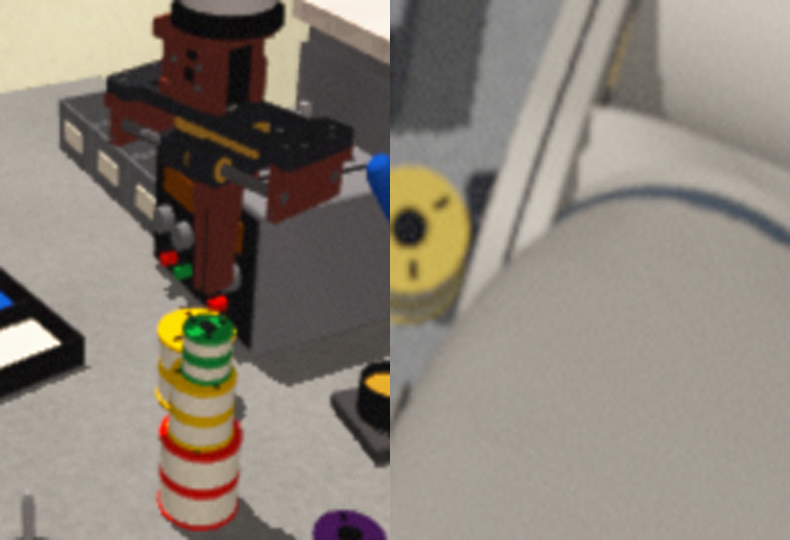

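```bash
python3 - <<'E'
from h import *
p,M,o=tool();cs=cam("side")
print(p,tip_reach)
for y in(-20,0,17,30): print(y,proj("side",p+M@np.array([0,y,0]),cs).round(1), (p+M@np.array([0,y,0])).round(1))
print(proj("side",(645,-107,140),cs),proj("side",(645,-107,106),cs),proj("side",(645,-107,0),cs))
E
```

```text
[ 645.681818   -107.57868435  152.91229795] 17.0
-20 [331.5 193.3] [ 645.7 -107.6  172.9]
0 [331.  202.5] [ 645.7 -107.6  152.9]
17 [330.5 210.2] [ 645.7 -107.6  135.9]
30 [330.2 215.9] [ 645.7 -107.6  122.9]
[330.18233854 208.29745328] [329.29392498 223.23858382] [326.73644694 266.2496488 ]
```

The side view shows the fingertips at row 198, well above the green reel. The stated 17 mm reach predicts row 210, so the tips actually sit about 27 mm higher, near tool y ≈ -10. I will grasp lower and use the measured width to check this.

{"fn": "arm_command", "kwargs": {
  "targets": [
    [0,0,0,0],
    [0,0,0,0],
    [0,0,0,0],
    [0,0,0,0],
    [0,0,0,0],
    [0,0,0,0],
    [0,0,0,0],
    [0,4,0,0],
    [0,8,0,0],
    [0,10,0,0],
    [0,10,0,0],
    [0,8,0,0],
    [0,2,0,0],
    [0,0,0,0]
  ],
  "gripper": 78
}}

```text
t: 10.98
ee_pos: [645.0, -107.4, 109.4]
orientation: [-1.32, 1.021, -1.017]
ft_force: [-1.1, -0.2, 0.7]
width: 68.4
```

{"fn": "arm_command", "kwargs": {
  "targets": [
    [0,0,0,0],
    [0,0,0,0],
    [0,0,0,0],
    [0,0,0,0],
    [0,0,0,0],
    [0,0,0,0],
    [0,0,0,0],
    [0,0,0,0],
    [0,0,0,0]
  ],
  "gripper": 0
}}

```text
t: 11.73
ee_pos: [646.0, -107.6, 111.3]
orientation: [-1.319, 1.018, -1.019]
ft_force: [-0.4, 0.8, 2.4]
width: 39.1
```

```bash
python3 - <<'E'
from h import *
go((557,326,111))
im=get_image("wrist");a=get_image("side")
cv2.imwrite("pics/w5.png",np.hstack([im[150:420,150:430],cv2.resize(a[100:280,250:400],(330,270))]))
E
```

```text
ee [ 646.  -107.6  111.3] toolx yaw -1.315 tool shift [-4.42e+02  2.00e-01  2.36e+01] q [-0.18  0.58  1.62  0.    0.94  1.13] w 39.1 F [-0.4  0.8  2.4] t 11.73
```

View pics/w5.png

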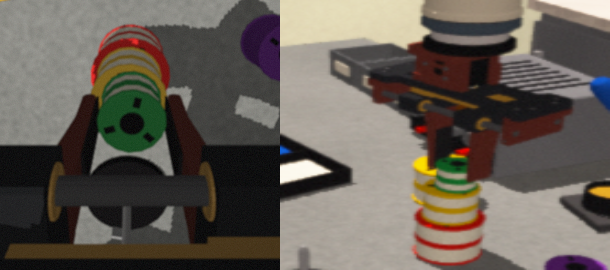

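{"fn": "arm_command", "kwargs": {
  "targets": [
    [0,0,0,0],
    [0,0,0,0],
    [0,-4,0,0],
    [0,-8,0,0],
    [0,-12,0,0],
    [0,-18,0,0],
    [-8,-18,0,0],
    [-20,0,1,0],
    [-34,0,2,0],
    [-34,0,2,0]
  ]
}}

```text
t: 12.67
ee_pos: [626.5, -13.4, 172.3]
orientation: [-1.318, 1.019, -1.021]
ft_force: [0.1, 0.9, -1.6]
width: 39.3
```

```bash
python3 - <<'E'
from h import *
go((557,326,80))
E
```

```text
ee [626.5 -13.4 172.3] toolx yaw -1.317 tool shift [-346.    92.2   17.7] q [-0.04  0.46  1.65 -0.    1.02  1.28] w 39.3 F [ 0.1  0.9 -1.6] t 12.67
```

{"fn": "arm_command", "kwargs": {
  "targets": [
    [-36,0,2,0],
    [-36,0,2,0],
    [-36,0,2,0],
    [-36,0,2,0],
    [-36,0,2,0],
    [-36,0,2,0],
    [-36,0,2,0],
    [-36,0,2,0],
    [-32,5,2,0],
    [-18,20,0,0],
    [-8,30,0,0],
    [0,30,0,0],
    [0,25,0,0],
    [0,15,0,0],
    [0,0,0,0],
    [0,0,0,0]
  ]
}}

```text
t: 14.0
ee_pos: [556.0, 325.7, 45.9]
orientation: [-1.32, 1.019, -1.019]
ft_force: [0.0, -0.0, -0.9]
width: 39.2
```

```bash
python3 - <<'E'
from h import *
go((557,326,12))
c=cam("wrist");im=get_image("wrist");cv2.imwrite("pics/w6.png",im)
for t in ("card_green","card_blue","card_yellow"): print(t,[(np.round(d["at"]).tolist(),round(d["conf"],2),ray("wrist",d["at"],5.5,c).round()[:2].tolist()) for d in tip_of("wrist",t)])
for X in((557,326,5.5),(575,236,5.5),(467,308,5.5)):print(proj("wrist",X,c).round())
E
```

```text
ee [556.  325.7  45.9] toolx yaw -1.315 tool shift [-0.  33.9  1.1] q [ 0.51  0.65  1.67 -0.    0.82  1.83] w 39.2 F [ 0.  -0.  -0.9] t 14.0
card_green [([290.0, 230.0], 0.87, [556.0, 319.0]), ([403.0, 236.0], 0.63, [574.0, 232.0])]
card_blue [([400.0, 238.0], 0.6, [572.0, 233.0])]
card_yellow [([277.0, 323.0], 0.76, [470.0, 307.0])]
[281. 228.]
[398. 234.]
[275. 326.]
```

View pics/w6.png

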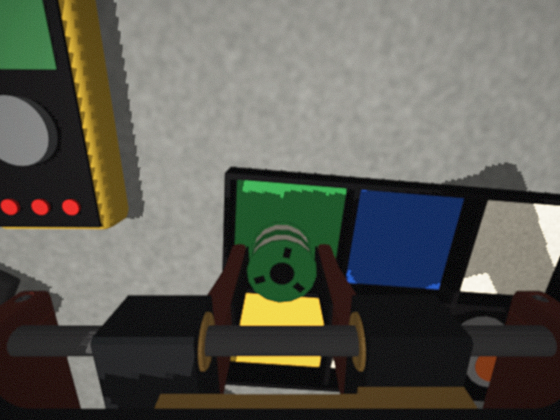

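{"fn": "arm_command", "kwargs": {
  "targets": [
    [4.5,10,0,0],
    [0,12,0,0],
    [0,8,0,0],
    [0,4,0,0],
    [0,1,0,0],
    [0,0,0,0],
    [0,0,0,0]
  ]
}}

```text
t: 14.78
ee_pos: [556.4, 321.0, 10.5]
orientation: [-1.322, 1.02, -1.018]
ft_force: [-2.7, -2.2, 5.0]
width: 38.9
```

{"fn": "arm_command", "kwargs": {
  "targets": [
    [0,0,0,0],
    [0,0,0,0],
    [0,0,0,0],
    [0,-5,0,0],
    [0,-15,0,0],
    [0,-30,0,0],
    [0,-40,0,0]
  ],
  "gripper": 58
}}

```text
t: 15.37
ee_pos: [555.6, 320.5, 100.2]
orientation: [-1.324, 1.021, -1.018]
ft_force: [-0.5, 0.5, 0.2]
width: 50.6
```

```bash
python3 - <<'E'
from h import *
c=cam("wrist");im=get_image("wrist");cv2.imwrite("pics/w7.png",im)
go((645.5,-107,120))
print([(np.round(d["at"]).tolist(),round(d["conf"],2),ray("wrist",d["at"],5.5,c).round()[:2].tolist()) for d in tip_of("wrist","reel_green")])
E
```

```text
ee [560.9 323.4 110.2] toolx yaw -1.315 tool shift [437.8 -11.  -27. ] q [ 0.5   0.57  1.65 -0.    0.92  1.82] w 50.8 F [2.  1.1 5.3] t 15.42
[]
```

View pics/w7.png

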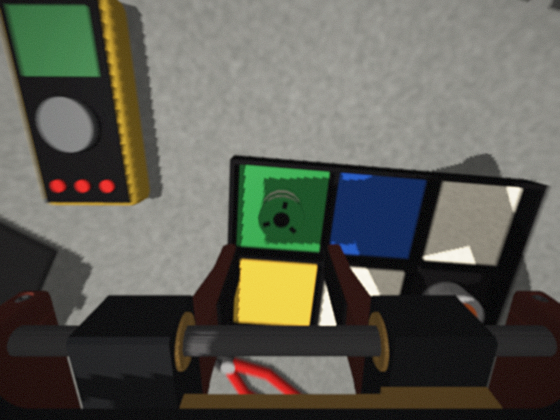

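Green now sits flat in the green cell, with its bore at (281,220). Yellow is next.

{"fn": "arm_command", "kwargs": {
  "targets": [
    [10,-20,0,0],
    [36,-10,-2,0],
    [36,0,-2,0],
    [36,0,-2,0],
    [36,0,-2,0],
    [36,0,-3,0],
    [36,0,-3,0],
    [36,0,-3,0],
    [36,0,-3,0],
    [36,0,-3,0],
    [36,0,-2,0],
    [36,0,-2,0],
    [27,0,0,0],
    [5,0,0,0],
    [0,0,0,0],
    [0,0,0,0]
  ],
  "gripper": 92
}}

```text
t: 16.8
ee_pos: [641.8, -108.7, 131.2]
orientation: [-1.319, 1.019, -1.019]
ft_force: [0.6, -0.1, -0.0]
width: 80.9
```

```bash
python3 - <<'E'
from h import *
c=cam("wrist");im=get_image("wrist");cv2.imwrite("pics/w8.png",im[60:380])
go((645.5,-107,74))
for z in(106,60):print(proj("wrist",(645.5,-107,z),c).round())
E
```

```text
ee [ 641.7 -108.   131.1] toolx yaw -1.315 tool shift [-0.  57.1  4. ] q [-0.19  0.55  1.62  0.    0.97  1.13] w 81.0 F [-0.5  0.6  0.7] t 16.85
[280. 231.]
[280. 212.]
```

View pics/w8.png

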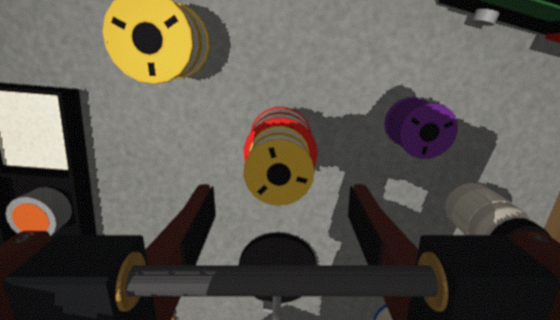

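The yellow bore is at (279,234), within 3 px of the prediction. I grasp it now.

{"fn": "arm_command", "kwargs": {
  "targets": [
    [0,10,1,0],
    [0,15,1,0],
    [0,15,0,0],
    [0,12,0,0],
    [0,5,0,0],
    [0,0,0,0],
    [0,0,0,0]
  ]
}}

```text
t: 17.43
ee_pos: [643.9, -108.1, 73.7]
orientation: [-1.32, 1.019, -1.018]
ft_force: [0.6, -0.6, -0.7]
width: 80.8
```

{"fn": "arm_command", "kwargs": {
  "targets": [
    [0,0,0,0],
    [0,0,0,0],
    [0,0,0,0],
    [0,0,0,0],
    [0,0,0,0],
    [0,0,0,0],
    [0,0,0,0],
    [0,0,0,0],
    [0,0,0,0],
    [0,0,0,0],
    [0,-4,0,0],
    [0,-8,0,0],
    [0,-12,0,0],
    [0,-15,0,0],
    [0,-10,0,0]
  ],
  "gripper": 0
}}

```text
t: 18.68
ee_pos: [644.6, -108.9, 124.8]
orientation: [-1.319, 1.018, -1.02]
ft_force: [0.7, -0.1, -2.5]
width: 52.5
```

```bash
python3 - <<'E'
from h import *
go((468,306,45))
E
```

```text
ee [ 644.6 -108.9  124.8] toolx yaw -1.315 tool shift [-446.1   79.4  -66. ] q [-0.19  0.56  1.62 -0.    0.96  1.13] w 52.5 F [ 0.7 -0.1 -2.5] t 18.68
```

{"fn": "arm_command", "kwargs": {
  "targets": [
    [-15,0,-2,0],
    [-34,0,-5,0],
    [-34,0,-5,0],
    [-34,0,-5,0],
    [-34,0,-5,0],
    [-34,0,-5,0],
    [-34,0,-5,0],
    [-34,0,-5,0],
    [-34,0,-5,0],
    [-34,0,-5,0],
    [-34,0,-5,0],
    [-34,0,-5,0],
    [-34,5,-5,0],
    [-23,10,-4,0],
    [0,20,0,0],
    [0,25,0,0],
    [0,15,0,0],
    [0,5,0,0],
    [0,0,0,0],
    [0,0,0,0]
  ]
}}

```text
t: 20.35
ee_pos: [467.1, 306.4, 43.3]
orientation: [-1.319, 1.019, -1.019]
ft_force: [0.4, 0.1, -1.8]
width: 52.2
```

```bash
python3 - <<'E'
from h import *
go((468,306,20.5))
c=cam("wrist");im=get_image("wrist")
for t in ("card_yellow","card_green","card_blue"): print(t,[(np.round(d["at"]).tolist(),round(d["conf"],2),ray("wrist",d["at"],5.5,c).round()[:2].tolist()) for d in tip_of("wrist",t)])
E
```

```text
ee [467.1 306.4  43.3] toolx yaw -1.315 tool shift [ 0.6 22.8  0.7] q [0.56 0.57 1.87 0.   0.71 1.87] w 52.2 F [ 0.4  0.1 -1.8] t 20.35
card_yellow [([281.0, 243.0], 0.34, [457.0, 304.0])]
card_green []
card_blue [([425.0, 120.0], 0.92, [571.0, 231.0]), ([295.0, 106.0], 0.21, [557.0, 320.0])]
```

{"fn": "arm_command", "kwargs": {
  "targets": [
    [0,10,0,0],
    [0,7,0,0],
    [0,4,0,0],
    [0,2,0,0],
    [0,0,0,0],
    [0,0,0,0]
  ]
}}

```text
t: 21.05
ee_pos: [466.6, 305.8, 19.8]
orientation: [-1.321, 1.02, -1.019]
ft_force: [-1.9, -1.2, 5.5]
width: 52.3
```

{"fn": "arm_command", "kwargs": {
  "targets": [
    [0,0,0,0],
    [0,0,0,0],
    [0,0,0,0],
    [0,0,0,0],
    [0,-5,0,0],
    [0,-15,0,0],
    [0,-30,0,0],
    [0,-40,0,0],
    [30,-20,5,0]
  ],
  "gripper": 78
}}

```text
t: 21.8
ee_pos: [480.3, 281.9, 133.7]
orientation: [-1.316, 1.015, -1.016]
ft_force: [1.5, -0.2, 0.8]
width: 68.3
```

```bash
python3 - <<'E'
from h import *
c=cam("wrist");im=get_image("wrist");cv2.imwrite("pics/w9.png",im)
go((645,-107,100))
E
```

```text
ee [484.  277.3 136.4] toolx yaw -1.313 tool shift [412.7  36.6  57.4] q [ 0.5   0.41  1.84 -0.    0.88  1.81] w 68.5 F [ 2.3 -2.   2.2] t 21.85
```

View pics/w9.png

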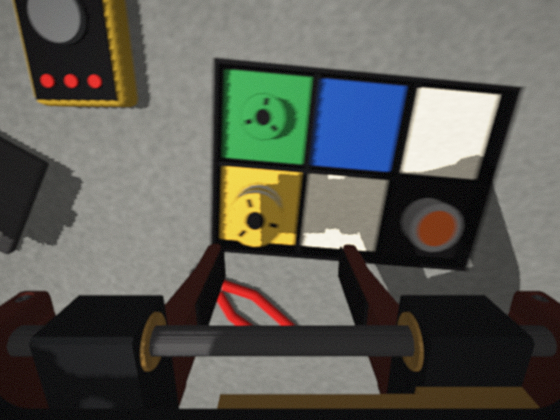

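Yellow and green are both seated flat in their cells. Red is next.

{"fn": "arm_command", "kwargs": {
  "targets": [
    [25,0,4,0],
    [36,0,5,0],
    [36,0,5,0],
    [36,0,5,0],
    [36,0,5,0],
    [36,0,5,0],
    [36,0,5,0],
    [36,0,5,0],
    [36,0,5,0],
    [36,2,5,0],
    [36,4,4,0],
    [27,10,4,0],
    [0,10,0,0],
    [0,0,0,0],
    [0,0,0,0]
  ],
  "gripper": 100
}}

```text
t: 23.1
ee_pos: [637.8, -105.2, 103.0]
orientation: [-1.32, 1.021, -1.017]
ft_force: [-0.3, 0.1, -0.1]
width: 87.7
```

```bash
python3 - <<'E'
from h import *
c=cam("wrist");im=get_image("wrist");cv2.imwrite("pics/w10.png",im)
go((645.5,-107,20))
for t in("reel_red","stand"):print(t,[(np.round(d["at"]).tolist(),round(d["conf"],2),ray("wrist",d["at"],0,c).round()[:2].tolist()) for d in tip_of("wrist",t)])
print(proj("wrist",(645.5,-107,60),c).round(),proj("wrist",(481,-146,12),c).round(),proj("wrist",(481,-146,84),c).round())
E
```

```text
ee [ 638.3 -104.7  103.6] toolx yaw -1.314 tool shift [ 4.1 83.6  6.5] q [-0.18  0.58  1.64  0.    0.92  1.13] w 87.8 F [ 0.6 -0.5 -0.1] t 23.15
reel_red [([285.0, 202.0], 0.76, [642.0, -108.0])]
stand []
[286. 219.] [281. 349.] [281. 411.]
```

View pics/w10.png

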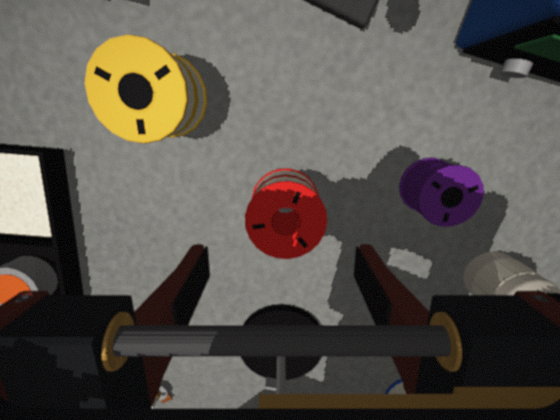

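The red bore is at (286,219), exactly where predicted for (645.5,-107). I descend and grip.

{"fn": "arm_command", "kwargs": {
  "targets": [
    [2,10,3,0],
    [2,20,3.5,0],
    [0,20,0,0],
    [0,20,0,0],
    [0,10,0,0],
    [0,3.5,0,0],
    [0,0,0,0],
    [0,0,0,0]
  ]
}}

```text
t: 23.92
ee_pos: [647.0, -107.8, 21.0]
orientation: [-1.319, 1.018, -1.019]
ft_force: [-0.1, 0.4, 0.7]
width: 88.0
```

{"fn": "arm_command", "kwargs": {
  "targets": [
    [0,0,0,0],
    [0,0,0,0],
    [0,0,0,0],
    [0,0,0,0],
    [0,0,0,0],
    [0,0,0,0],
    [0,0,0,0],
    [0,0,0,0],
    [0,-5,0,0],
    [0,-15,0,0],
    [0,-25,0,0],
    [0,-30,0,0],
    [0,-30,0,0],
    [0,-10,0,0],
    [0,0,0,0]
  ],
  "gripper": 0
}}

```text
t: 25.17
ee_pos: [648.5, -108.6, 139.0]
orientation: [-1.317, 1.014, -1.023]
ft_force: [0.3, 0.1, -5.4]
width: 66.0
```

```bash
python3 - <<'E'
from h import *
go((480.5,-148,135))
# stand from wrist now
c=cam("wrist");im=get_image("wrist")
print([(np.round(d["at"]).tolist(),round(d["conf"],2),ray("wrist",d["at"],0,c).round()[:2].tolist()) for d in tip_of("wrist","stand")])
K=lambda f:None
# stand base ellipse & spindle tip in fixed cameras
for n,ctr,z in(("top",(336,270),12),("side",(262,296),12)):
    m=max(silhouettes(n,"stand"),key=lambda d:-np.hypot(*(np.array(d["at"])-ctr)))
    u,v=np.array(np.nonzero(m["pixels"]))[::-1]; print(n,m["at"],u.min(),u.max(),v.min(),v.max())
a=cv2.imread("pics/top0.png")[235:310,290:385];b=cv2.imread("pics/side0.png")[255:325,225:300]
cv2.imwrite("pics/st.png",np.hstack([cv2.resize(a,(380,300),interpolation=2),cv2.resize(b,(375,300),interpolation=2)]))
E
```

```text
ee [ 648.5 -108.6  139. ] toolx yaw -1.315 tool shift [  -4.3    3.  -172.5] q [-0.18  0.54  1.6  -0.    0.99  1.13] w 66.0 F [ 0.3  0.1 -5.4] t 25.17
[]Traceback (most recent call last):
  File "<stdin>", line 9, in <module>
ValueError: max() iterable argument is empty
```

```bash
python3 - <<'E'
from h import *
def dark(im,roi,th):
    x0,x1,y0,y1=roi; g=im[y0:y1,x0:x1].max(2); m=(g<th).astype(np.uint8)
    n,l,s,ce=cv2.connectedComponentsWithStats(m); k=1+np.argmax(s[1:,4]); mm=(l==k).astype(np.uint8)
    mm=cv2.morphologyEx(mm,cv2.MORPH_CLOSE,np.ones((9,9)))
    ct=max(cv2.findContours(mm,0,1)[0],key=cv2.contourArea); e=cv2.fitEllipse(ct)
    return np.array(e[0])+(x0,y0),e[1],s[k]
a=cv2.imread("pics/top0.png");b=cv2.imread("pics/side0.png");w=cv2.imread("pics/w10.png")
for th in(50,70):
    for n,im,roi in(("top",a,(290,385,235,310)),("side",b,(225,300,255,325))):
        u,ax,s=dark(im,roi,th); print(n,th,u.round(1),np.round(ax,1),ray(n,u,9,cam(n)).round(1))
    m=(w[290:322,215:345].max(2)<th); 
    ys,xs=np.nonzero(m); print("wrist disc top row",ys.min()+290,"cols@318",(np.nonzero(m[28])[0]+215)[[0,-1]])
# predicted disc outline in w10 camera: reconstruct from pose then
p=np.array([638.3,-104.7,103.6]);P,M,_=tool();K,pc,Rc,_=cam("wrist");pc=pc-P+p
t=np.linspace(0,6.283,200)
for X in((481,-147),(483,-147),(485,-147)):
    q=np.array([proj("wrist",(X[0]+48*np.cos(k),X[1]+48*np.sin(k),12),(K,pc,Rc,0)) for k in t])
    s=q[abs(q[:,1]-318)<3]; print(X,q[:,1].min().round(1),s[:,0].min().round(),s[:,0].max().round())
A=cv2.resize(a[235:310,290:385],(380,300),interpolation=2);B=cv2.resize(b[255:325,225:300],(375,300),interpolation=2)
cv2.imwrite("pics/st.png",np.hstack([A,B]))
E
```

```text
top 50 [335.7 270. ] [36.5 38. ] [ 481.9 -144.4    9. ]
side 50 [261.8 298.3] [37.5 48.6] [ 478.4 -153.2    9. ]
wrist disc top row 304 cols@318 [248 314]
top 70 [335.6 270.1] [37.8 39.2] [ 481.7 -144.2    9. ]
side 70 [261.8 298.4] [38.  49.6] [ 478.3 -153.4    9. ]
wrist disc top row 290 cols@318 [248 344]
(481, -147) 312.3 253.0 310.0
(483, -147) 310.7 252.0 312.0
(485, -147) 309.2 251.0 315.0
```

{"fn": "arm_command", "kwargs": {
  "targets": [
    [-1,0,-15,0],
    [-1,0,-35,0],
    [-1,0,-35,0],
    [-1,0,-35,0],
    [0,0,-35,0],
    [0,0,-35,0],
    [0,0,-35,0],
    [0,0,-27,0],
    [0,0,-10,0],
    [0,0,0,0],
    [0,0,0,0],
    [0,0,0,0]
  ]
}}

```text
t: 26.32
ee_pos: [393.0, -170.5, 135.1]
orientation: [-1.319, 1.018, -1.019]
ft_force: [0.3, -0.2, -5.2]
width: 65.4
```

```bash
python3 - <<'E'
from h import *
c=cam("wrist");im=get_image("wrist");cv2.imwrite("pics/w11.png",im)
go((483,-147,139))
p,M,_=tool();print(p,c[1],c[2].tolist())
for X in((483,-147,12),(483,-147,84),(490,-147,84)):print(proj("wrist",X,c).round(1))
print("reel top",proj("wrist",p+M@np.array([0,-39,0]),c).round(1))
E
```

```text
ee [ 393.1 -170.4  135.2] toolx yaw -1.314 tool shift [ 0.1 -3.8 92.9] q [-0.44  0.25  2.1   0.    0.79  0.88] w 65.4 F [ 0.2  0.4 -5.8] t 26.37
[ 393.1158165  -170.43184577  135.16225558] [ 474.8111725  -149.7709455   311.19011767] [[0.25346581321073675, 0.9217661768829594, 0.2934317581448751], [-0.9673437980737544, 0.24184570121260324, 0.07587247941926935], [-0.0010285240216633684, -0.30308047109564284, 0.9529644118112596]]
[281.  105.3]
[280.8 102.2]
[283.3  92.1]
reel top [280.2 283.9]
```

View pics/w11.png

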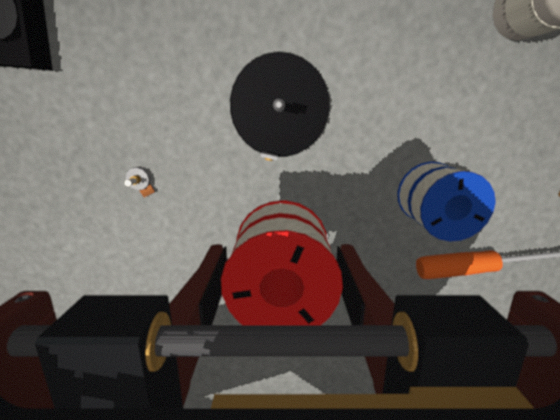

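The spindle is seen end-on at (279,104), with the disc centred on it, so the stand is at about (482,-146). The held reel's bore is at (281,287), within 1–2 mm of the TCP.

{"fn": "arm_command", "kwargs": {
  "targets": [
    [-0.5,0,20,0],
    [-0.5,0,30,0],
    [-0.5,0,30,0],
    [0,0,13,0],
    [0,0,0,0],
    [0,0,0,0],
    [0,10,0,0],
    [0,10,0,0],
    [0,10,0,0],
    [0,10,0,0],
    [0,10,0,0],
    [0,10,0,0],
    [0,0,0,0],
    [0,0,0,0]
  ]
}}

```text
t: 27.53
ee_pos: [480.9, -145.3, 74.5]
orientation: [-1.32, 1.02, -1.018]
ft_force: [-0.3, 0.6, -5.2]
width: 65.5
```

```bash
python3 - <<'E'
from h import *
go((482,-146,33)); print(np.round(get_obs()["moment"],2))
E
```

```text
ee [ 480.9 -145.3   74.5] toolx yaw -1.315 tool shift [ 1.  41.5  1. ] q [-0.32  0.45  1.98  0.    0.71  1.  ] w 65.5 F [-0.3  0.6 -5.2] t 27.53
[ 0.   -0.01 -0.02]
```

No contact so far, and the spindle is already about 30 mm inside the bore. I continue down.

{"fn": "arm_command", "kwargs": {
  "targets": [
    [0.5,8,0.5,0],
    [0,10,0,0],
    [0,8,0,0],
    [0,6,0,0],
    [0,4,0,0],
    [0,3,0,0],
    [0,1.5,0,0],
    [0,0,0,0],
    [0,0,0,0]
  ]
}}

```text
t: 28.28
ee_pos: [482.3, -145.8, 35.0]
orientation: [-1.319, 1.018, -1.019]
ft_force: [0.3, -0.9, -5.4]
width: 65.7
```

{"fn": "arm_command", "kwargs": {
  "targets": [
    [0,1,0,0],
    [0,1,0,0],
    [0,0.5,0,0],
    [0,0,0,0]
  ]
}}

```text
t: 28.62
ee_pos: [482.5, -145.9, 33.2]
orientation: [-1.319, 1.018, -1.019]
ft_force: [-1.9, 0.2, 3.9]
width: 65.2
```

Contact at z 33.2, as expected. I release and retreat upward.

{"fn": "arm_command", "kwargs": {
  "targets": [
    [0,0,0,0],
    [0,0,0,0],
    [0,0,0,0],
    [0,0,0,0],
    [0,0,0,0],
    [0,-5,0,0],
    [0,-15,0,0],
    [0,-25,0,0],
    [0,-30,0,0],
    [0,-30,0,0],
    [0,0,0,0]
  ],
  "gripper": 100
}}

```text
t: 29.53
ee_pos: [485.4, -146.8, 142.6]
orientation: [-1.316, 1.011, -1.025]
ft_force: [0.9, -0.5, -0.2]
width: 87.8
```

```bash
python3 - <<'E'
from h import *
go((438.5,-321.5,130))
K,_,_,_=cam("wrist")
# blue bore seen in w11 at (458,207): ray with w11 pose
Rc=np.array([[0.25346581,0.92176618,0.29343176],[-0.9673438,0.2418457,0.07587248],[-0.00102852,-0.30308047,0.95296441]]);c=(K,np.array([474.81,-149.77,311.19]),Rc,0)
print("blue from w11",ray("wrist",(458,207),60,c).round(1))
c=cam("wrist");im=get_image("wrist")
print([(np.round(d["at"]).tolist(),round(d["conf"],2),ray("wrist",d["at"],12,c).round()[:2].tolist()) for d in tip_of("wrist","reel_red")])
s=get_image("side")
for n in("side","wrist"):
    for d in silhouettes(n,"reel_red"): print(n,np.round(d["at"]),d["conf"])
E
```

```text
ee [ 485.4 -146.8  142.6] toolx yaw -1.315 tool shift [157.1  12.7 -89.7] q [-0.32  0.34  1.94  0.    0.85  1.  ] w 87.8 F [ 0.9 -0.5 -0.2] t 29.53
blue from w11 [ 439.4 -319.5   60. ]
[([281.0, 204.0], 0.86, [479.0, -149.0])]
side [257. 285.] 0.87
wrist [ 18. 121.] 0.72
wrist [281. 220.] 0.67
```

{"fn": "arm_command", "kwargs": {
  "targets": [
    [15,0,-9,0],
    [30,0,-17,0],
    [33,0,-19,0],
    [33,0,-19,0],
    [30,10,-17,0],
    [15,20,-8,0],
    [0,20,0,0],
    [0,0,0,0],
    [0,0,0,0]
  ]
}}

```text
t: 30.53
ee_pos: [433.9, -318.2, 85.5]
orientation: [-1.319, 1.023, -1.015]
ft_force: [0.2, 0.3, -0.0]
width: 87.5
```

```bash
python3 - <<'E'
from h import *
c=cam("wrist");im=get_image("wrist");go((439,-320.5,20))
print([(np.round(d["at"]).tolist(),round(d["conf"],2),ray("wrist",d["at"],0,c).round()[:2].tolist()) for d in tip_of("wrist","reel_blue")])
hsv=cv2.cvtColor(im,cv2.COLOR_BGR2HSV);m=((hsv[...,0]>100)&(hsv[...,0]<125)&(hsv[...,1]>150)).astype(np.uint8)
n,l,s,ce=cv2.connectedComponentsWithStats(m)
for k in range(1,n):
    if s[k,4]>800: print(s[k],ce[k].round(),ray("wrist",ce[k],60,c).round(1))
E
```

```text
ee [ 434.9 -318.4   86.6] toolx yaw -1.315 tool shift [ 3.2 66.6  3.6] q [-0.65  0.47  1.9   0.    0.78  0.66] w 87.8 F [0.6 0.  0.2] t 30.58
[([283.0, 207.0], 0.87, [438.0, -319.0])]
[ 244  187   87   83 5439] [287. 228.] [ 441.3 -321.    60. ]
```

{"fn": "arm_command", "kwargs": {
  "targets": [
    [1.5,8,2,0],
    [1.5,18,2,0],
    [0,20,0,0],
    [0,15,0,0],
    [0,5,0,0],
    [0,0,0,0],
    [0,0,0,0]
  ]
}}

```text
t: 31.22
ee_pos: [440.7, -321.0, 21.9]
orientation: [-1.32, 1.018, -1.019]
ft_force: [0.7, -0.5, 0.6]
width: 87.8
```

{"fn": "arm_command", "kwargs": {
  "targets": [
    [0,0,0,0],
    [0,0,0,0],
    [0,0,0,0],
    [0,0,0,0],
    [0,0,0,0],
    [0,0,0,0],
    [0,0,0,0],
    [0,0,0,0],
    [0,-5,0,0],
    [0,-15,0,0],
    [0,-25,0,0],
    [0,-35,0,0],
    [0,-40,0,0],
    [0,-25,0,0],
    [0,-5,0,0],
    [0,0,0,0]
  ],
  "gripper": 0
}}

```text
t: 32.55
ee_pos: [440.7, -321.6, 172.7]
orientation: [-1.319, 1.016, -1.022]
ft_force: [0.2, -0.1, -5.3]
width: 65.3
```

```bash
python3 - <<'E'
from h import *
go((572,231.5,80))
E
```

```text
ee [ 440.7 -321.6  172.7] toolx yaw -1.315 tool shift [-502.2   91.9  266.8] q [-0.65  0.35  1.84 -0.    0.95  0.66] w 65.3 F [ 0.2 -0.1 -5.3] t 32.55
```

{"fn": "arm_command", "kwargs": {
  "targets": [
    [-14,0,7,0],
    [-28,0,15,0],
    [-30,0,16,0],
    [-30,0,16,0],
    [-30,0,16,0],
    [-30,0,16,0],
    [-30,0,16,0],
    [-30,0,16,0],
    [-30,0,16,0],
    [-30,0,16,0],
    [-30,0,16,0],
    [-30,0,16,0],
    [-30,0,16,0],
    [-30,0,16,0],
    [-30,0,16,0],
    [-30,0,16,0],
    [-28,0,15,0],
    [-10,10,5,0],
    [0,20,0,0],
    [0,20,0,0]
  ]
}}

```text
t: 34.22
ee_pos: [569.5, 230.4, 118.1]
orientation: [-1.323, 1.019, -1.017]
ft_force: [0.7, -0.7, -4.4]
width: 65.6
```

{"fn": "arm_command", "kwargs": {
  "targets": [
    [0,20,0,0],
    [0,10,0,0],
    [0,0,0,0],
    [0,0,0,0]
  ]
}}

```text
t: 34.55
ee_pos: [569.8, 229.2, 89.7]
orientation: [-1.322, 1.021, -1.018]
ft_force: [0.6, -0.6, -3.8]
width: 65.3
```

```bash
python3 - <<'E'
from h import *
c=cam("wrist");im=get_image("wrist");go((572,231.5,27))
cv2.imwrite("pics/w12.png",im)
for t in("card_blue","card_green","card_yellow","reel_green"):print(t,[(np.round(d["at"]).tolist(),round(d["conf"],2),ray("wrist",d["at"],5.5,c).round()[:2].tolist()) for d in tip_of("wrist",t)])
E
```

```text
ee [570.8 229.6  91. ] toolx yaw -1.315 tool shift [-1.5 64.   1.6] q [ 0.36  0.56  1.72 -0.    0.86  1.68] w 65.7 F [ 0.2  0.7 -3.8] t 34.6
card_blue [([278.0, 208.0], 0.89, [573.0, 233.0])]
card_green []
card_yellow []
reel_green [([183.0, 200.0], 0.96, [558.0, 318.0])]
```

View pics/w12.png

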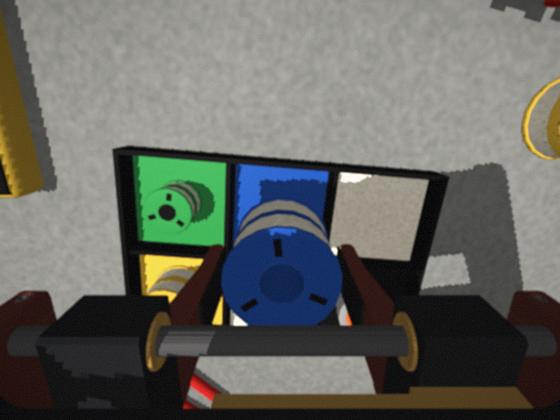

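Blue is centred over its cell: the card is near (281,207) and the reel bore at (281,285). I lower it.

{"fn": "arm_command", "kwargs": {
  "targets": [
    [-0.5,8,2.5,0],
    [0,14,0,0],
    [0,14,0,0],
    [0,12,0,0],
    [0,8,0,0],
    [0,4,0,0],
    [0,2,0,0],
    [0,0.5,0,0],
    [0,0,0,0],
    [0,0,0,0]
  ]
}}

```text
t: 35.63
ee_pos: [573.7, 231.3, 29.5]
orientation: [-1.318, 1.018, -1.019]
ft_force: [-0.6, -0.1, -3.8]
width: 65.3
```

{"fn": "arm_command", "kwargs": {
  "targets": [
    [0,1,0,0],
    [0,0.5,0,0],
    [0,0,0,0]
  ]
}}

```text
t: 35.88
ee_pos: [573.4, 231.2, 27.7]
orientation: [-1.319, 1.018, -1.019]
ft_force: [-0.8, 0.3, -3.8]
width: 65.2
```

{"fn": "arm_command", "kwargs": {
  "targets": [
    [0,1,0,0],
    [0,1,0,0],
    [0,0.5,0,0],
    [0,0,0,0]
  ]
}}

```text
t: 36.22
ee_pos: [573.5, 231.1, 27.5]
orientation: [-1.319, 1.018, -1.019]
ft_force: [-7.7, -2.0, 19.6]
width: 65.7
```

{"fn": "arm_command", "kwargs": {
  "targets": [
    [0,-1.5,0,0],
    [0,0,0,0],
    [0,0,0,0]
  ]
}}

```text
t: 36.47
ee_pos: [573.7, 231.3, 27.6]
orientation: [-1.318, 1.018, -1.019]
ft_force: [-2.7, -1.0, 9.2]
width: 65.5
```

{"fn": "arm_command", "kwargs": {
  "targets": [
    [0,0,0,0],
    [0,0,0,0],
    [0,0,0,0],
    [0,0,0,0],
    [0,0,0,0],
    [0,-5,0,0],
    [0,-15,0,0],
    [0,-30,0,0],
    [0,-40,0,0],
    [0,-40,0,0],
    [0,-20,-25,0],
    [0,0,-40,0],
    [0,0,-40,0],
    [0,0,-30,0],
    [0,0,0,0],
    [0,0,0,0]
  ],
  "gripper": 100
}}

```text
t: 37.8
ee_pos: [441.8, 196.7, 177.1]
orientation: [-1.319, 1.018, -1.019]
ft_force: [0.9, 0.8, 0.1]
width: 87.8
```

```bash
python3 - <<'E'
from h import *
go((482,-146,150))
w=get_image("wrist");s=get_image("side")
cv2.imwrite("pics/f.png",np.hstack([cv2.resize(w[:300],(400,214*2//2+86)),cv2.resize(s[150:330,170:420],(400,300),interpolation=2)]))
c,cs=cam("wrist"),cam("side")
for X in((573,231,65.5),(557,320,39.5),(468,306,51.5)):print(proj("wrist",X,c).round())
print("side spindle tip/red top/red base",proj("side",(482,-146,84),cs).round(1),proj("side",(482,-146,72),cs).round(1),proj("side",(482,-146,12),cs).round(1))
E
```

```text
ee [441.8 196.7 177.1] toolx yaw -1.315 tool shift [341.8  27.  -48. ] q [0.39 0.26 1.96 0.   0.92 1.71] w 87.8 F [0.9 0.8 0.1] t 37.8
[281.  56.]
[186.  53.]
[182. 151.]
side spindle tip/red top/red base [261.  263.3] [261.2 268.7] [262.1 294.2]
```

View pics/f.png

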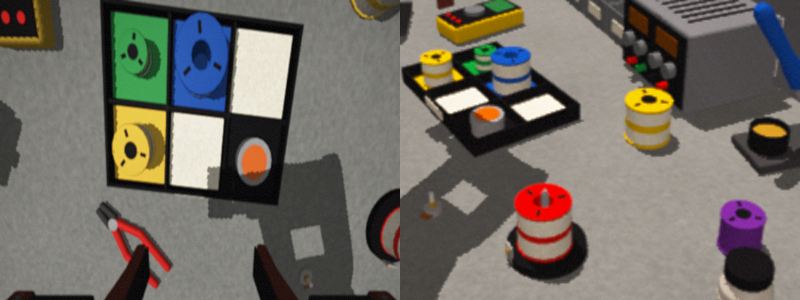

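All four reels are seated upright in place, and the jar and tin look undisturbed. I hand in the job.

```bash
python3 -c "
from workcell import close_job; print(close_job())"
```

```text
the job is handed in; nothing more can be done
None
```

All four reels are put away and the job is handed in at about 38 s of the 109 s allowed. I moved them in the order green, yellow, red, blue. Red is over the stand's spindle and down on the base, and the other three stand flat in the cells of their own colour.

**Last checks:**
- In the final wrist and side pictures every reel stands upright inside its cell, and the spindle end shows above the seated red reel. The jar and tin look undisturbed.
- I felt contact at the expected height as each reel was set down. The gripper was open, clear of everything, and reading about 0 N at the end.
- I judged the final positions by eye from those pictures rather than measuring the remaining offsets. `close_job` gives no verdict.

**What failed or disagreed:**
- **Grasps:** The first two grasps on green closed above the reel without touching it. The fingertips turned out to sit about 27 mm higher than the stated 17 mm reach, so I used the measured offset from then on.
- **Cameras:** The top and side cameras disagreed by up to about 9 mm on the stand's position. I took the final value from a wrist view looking down the spindle.
- **Blue contact:** Blue met the card with a brief push of about 20 N, and I eased off before releasing it.

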